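Locate a bracket plate on two dowels and a stop, then swing the bar over it

ROBOT

A 6-joint arm with a two-finger parallel gripper is mounted at the origin on the work surface; the furniture and walls round the work are solid. World frame = base frame: x ahead of the robot, y to its left, z up, the work surface at z = 0. Lengths are in mm, angles in rad, forces in N, time in s.
With the tool pointing down it reaches from about 300 to 950 mm from the base axis. Payload 3.1 kg.
Tool frame: the origin (TCP) lies at the very end of the fingers, on their centre line; the grasp point (between the pads) lies 19 mm behind it; z points along the fingers, y is the direction in which the jaws open and shut (so a half turn about z gives the same grasp; the last joint's range is limited). The gripper opens to 85 mm and grips with 20 to 120 N. Pads are 22 mm wide; open, the fingers measure 114 mm over their backs; the gripper's body (76 mm by 85 mm) begins 54 mm behind the grasp point. The pads swing forward as they close: fully open they stand 13 mm farther back than shut.
Start: joints at [-0.07, 0.308, 1.634, -0, 1.2, -0.07], TCP at [625.006, -0.028, 231.272] pointing down, gripper open.
Joint ranges: [-3.06, 3.06], [-0.79, 1.96], [0.05, 2.63], [-1.19, 4.34], [0.05, 2.64], [-2.94, 2.94]. Speed limits (rad/s): [2.79, 2.79, 3.14, 3.14, 3.14, 3.14].

INTERFACE

Orientations are given as a rotation vector (axis times angle).
In Python, from workcell import telemetry, optics, ticket gives the robot as it stands.
- The arm moves only by the shell command python3 -m creep 'ROWS' [OPENING]. ROWS is JSON, a list that holds one entry, the list of rows, each a list of 6 numbers: the shift along the world's x, y, z in m, then the turn, a rotation vector about the world's x, y, z in degrees. In form: [[[tx, ty, tz, ax, ay, az], ...]]. A call has exactly 5 rows; each row is the pose to reach, as a shift and turn from the pose measured when the call began; what a row does not reach only later rows make up. A row lasts 1/8 s, in which the tool goes at most 62.5 mm and 10.7 degrees, less where a joint would pass 70% of its speed; a pose out of reach is approached as far as the arm can. A call with a gripper value outside its range is refused whole. OPENING is the gripper's target within -1 to 1 (fully open at 1, half-way at 0, shut at -1), set as the call begins (- or left out, the last holds). The fingers move at their own pace and stop on an object; the grip force is fixed at half the most. Time passes only in rows, so rows that repeat a pose let the fingers close, or fill a call up. It gives the time, the measured TCP pose, the force and the opening at its end, in the units of the state.
- telemetry.get_state(): the state, without advancing time (a new reading comes with each control period).
- optics.snapshot(name): name is "scene" or "side" or "wrist"; returns a dict with "pixels" (480x640x3 uint8, red, green, blue), "vfov" (degrees; the focal length in pixels is half the picture's height over the tangent of half this angle, whatever the lens; pixels are square), "cx", "cy" (the principal point, pixels), "rvec" (rotation vector, rad) and "tvec" (3), from world to camera coordinates, as OpenCV has them; the wrist camera has in their place "hand_eye" (4x4, takes a point from camera to tool coordinates, whose origin is the TCP and whose axes are the flange's). Camera axes: x right, y down, z forward; pixel columns grow to the right and rows downward; lengths in mm; the calibration is good to about 2 mm. The wrist camera is an equidistant fisheye: a pixel r from the principal point sees the ray r / f radians off the axis. A picture is of the moment at which its call begins: read the wrist's pose just before it. There is no depth.
- ticket.finish_job(): hands the job in, once; it reports no verdict.
The state is a dict: "t": time; "qpos": joint angles; "qvel": joint speeds; "tau": joint torques, N m; "eef_pos": TCP position; "eef_rot": TCP orientation; "contact_force": force on the tool from outside, world axes, zero at the start; "torque": the same for the moment, N m; "grip_width": opening from 0.0 (shut) to 1.0 (fully open).
Only numpy, scipy, OpenCV 4.12 (cv2) and the standard library are available. Lean on these libraries where they do the work, as an engineer would, in place of code of your own. Each camera call takes 0.05 s, during which the arm holds its last target.

TASK

Get the bracket plate ready for drilling: slide it along the bed of the jig, without picking it up, until its long edge is hard against both dowel pins and its end is hard against the end stop. Only then swing the hold-down bar by its upright post as far as it goes, straight across the plate, and leave the plate still touching both pins and the stop. Do not disturb the file, tap, tee fitting and can lying round the jig.

Things in the scene. Friction and masses are not known exactly. Their poses are not given: they have to be found in the camera images.
- jig: Fixed drilling jig: dark steel bed 200 (x) x 300 (y) x 18 mm high. Origin under the bed's centre at table height; z up, y along the bed towards the end stop (robot's left), x across it towards the dowels (away from the robot). The hold-down bar's pivot stands at (82, 20) mm, top 52 mm above the table.
- dowel_r (a point): Centre of the foot of the right dowel (bed-top height), at (58, -35) mm in the jig's axes: a fixed steel pin, 12 mm in diameter, 14 mm high. A seated plate has its long edge at x = 52 mm of the jig.
- dowel_l (a point): Centre of the foot of the left dowel (bed-top height), at (58, 50) mm in the jig's axes: a fixed steel pin, 12 mm in diameter, 14 mm high. A seated plate has its long edge at x = 52 mm of the jig.
- end_stop: Fixed steel end stop block on the bed, 44 mm wide, top 24 mm above the bed; its place along the bed varies. Origin at bed-top height straight below the tip of its round 13 mm nose, which points along -y of the jig (nose centre 9 mm above the bed); axes parallel to the jig's. A seated plate has its end at y = 0 of these axes.
- plate: Loose aluminium plate, 0.4 to 0.8 kg, 90 (x) x 150 (y) x 16 mm thick, flat on the jig bed, up to 0.2 rad askew. Origin at the centre of its underside; z up. A round boss (35 mm diameter, top 46 mm above the underside) stands 52 mm from the centre towards -y (so it balances 6 mm to that side). Its +x long edge goes against the dowels, its +y end (no boss) against the stop.
- edge_l (a point): Point on the +x long edge face of the plate, half-way up, 60 mm from the plate's centre towards the +y end; seated, it is at x = 52 mm of the jig.
- edge_r (a point): Point on the same long edge face, half-way up, 50 mm from the plate's centre towards the boss end; seated, it is at x = 52 mm of the jig.
- plate_end (a point): Centre of the plate's +y end face, half-way up; seated, it is at y = 0 of the end stop's axes.
- bar (a joint): Hinge of the steel hold-down bar about its upright pivot, rad: 0 = at its stop, straight across the plate (bar points along -x of the jig); grows as it swings towards +y of the jig, at most 1.6 (parallel to the row of dowels). Starts at 1.2 to 1.55; stiff, stays where left, about 2 N at the post moves it. Bar 87 x 20 x 8 mm, underside 38 mm above the table (4 mm over the plate).
- bar_post (a point): Centre of the exposed upright black post on the bar, 18 mm in diameter, 62 mm from the pivot axis; exposed from 46 mm (top of the bar) to 87 mm above the table.
- flat_file: Bystander: file with a wooden handle, 260 mm long, lying on the table on the robot's side of the jig. Origin at the centre of its underside.
- brass_tap: Bystander: brass tap, 28x100x62 mm, on the table to the right of the jig. Origin at the centre of its underside.
- copper_tee: Bystander: copper tee fitting, 76x51x25 mm, on the table to the left of the jig. Origin at the centre of its underside.
- filter_can: Bystander: grey filter can, 71 mm in diameter, 40 mm high, on the table behind the jig. Origin at the centre of its underside.

How it is judged (in metres and radians):
On the way, in this order (a step that is already met when the one before it is completed fails the run):
1. the plate touches both dowels and the end stop (each gap under 2.5 mm), with the bar still swung clear (x of each of edge_l, edge_r in the frame of jig above 0.0495 m and y of plate_end in the frame of end_stop above -0.0025 m and value of joint bar above 0.7 rad), for 0.2 s.
2. the hold-down bar is swung home across the plate (value of joint bar below 0.1 rad), for 0.2 s.
At the end, for the whole second after the job is handed in: The plate lies flat and at rest on the bed with its long edge within 2.5 mm of both dowels and its end within 2.5 mm of the end stop's nose, and the hold-down bar is within 0.1 rad of its stop across the plate (x of edge_l in the frame of jig between 0.0495 and 0.055 m and x of edge_r in the frame of jig between 0.0495 and 0.055 m and y of plate_end in the frame of end_stop between -0.0025 and 0.003 m and angle between plate's own z axis and vertical below 0.03 rad and linear speed of plate below 0.01 m/s and value of joint bar below 0.1 rad); the robot touches nothing.
It fails at once if the plate is lifted more than 10 mm off the bed or tipped more than 0.25 rad (z of plate in the frame of jig above 0.028 m or angle between plate's own z axis and vertical above 0.25 rad).
It fails at once if the file, tap, tee or can is moved more than 25 mm (distance of any of flat_file, brass_tap, copper_tee, filter_can from where it was at the start of the episode above 0.025 m).
It also fails if it takes over 72 s, if anything falls off the work surface, if the arm or the gripper's body presses on something with over 40 N, if the wrist force passes 120 N, or if a joint passes its speed limit or range.

## Working session

There is one attempt and no reset: what is moved stays moved. The work goes in short steps, Python scripts to look and compute and a shell command to move; the robot and the scene stay as the last step left them, time stands still between calls to the robot, and variables do not carry over. Pictures are saved under pics/ and viewed, and the job is handed in when it is done.

```bash
ls; mkdir -p pics
python3 - <<'E'
from workcell import telemetry, optics
import cv2,numpy as np
print(telemetry.get_state())
for n in ["scene","side","wrist"]:
    d=optics.snapshot(n); cv2.imwrite(f"pics/{n}0.png",d["pixels"][:,:,::-1])
    print(n,{k:v for k,v in d.items() if k!="pixels"})
E
```

```text
pics
{'t': 0.0, 'qpos': array([-6.97051077e-02,  3.08994953e-01,  1.63518285e+00,  4.66054740e-06,
        1.19967718e+00, -6.97374348e-02]), 'qvel': array([-5.10092972e-04,  6.09515672e-04,  1.00290809e-03,  1.25920350e-05,
        9.60013252e-04, -1.45431308e-03]), 'tau': array([ 1.43707580e-04, -4.15252447e+01, -2.76667070e+01, -1.74997494e-04,
        1.01000658e-02, -1.14578896e-05]), 'eef_pos': array([6.24189203e+02, 2.74944325e-02, 2.30055082e+02]), 'eef_rot': array([-2.22019762, -2.22026563,  0.00232524]), 'contact_force': array([-0.00938102, -0.44898507, -0.06028058]), 'torque': array([0.03010768, 0.01318602, 0.017275  ]), 'grip_width': 0.9996108606548901}
scene {'vfov': 55.95033819908005, 'cx': 320.69424815364465, 'cy': 241.3514900816678, 'rvec': array([ 1.10790298, -2.42619507,  0.92355274]), 'tvec': array([357.6559606 , 353.02899919, 599.17958824])}
side {'vfov': 49.13627958708044, 'cx': 323.83441436853104, 'cy': 241.32471708711387, 'rvec': array([ 2.02284082, -0.1401564 ,  0.05305777]), 'tvec': array([-539.16918816,  117.75974091, 1124.04942254])}
wrist {'vfov': 65.70646984690485, 'cx': 318.4010056423218, 'cy': 236.13091405667862, 'hand_eye': array([[-1.03616693e-03, -9.58804740e-01, -2.84064073e-01,
         7.24165382e+01],
       [ 9.99999447e-01, -1.04472837e-03, -1.21366456e-04,
        -2.68082639e-01],
       [-1.80403062e-04, -2.84064042e-01,  9.58805292e-01,
        -1.42688846e+02],
       [ 0.00000000e+00,  0.00000000e+00,  0.00000000e+00,
         1.00000000e+00]])}
```

View pics/scene0.png

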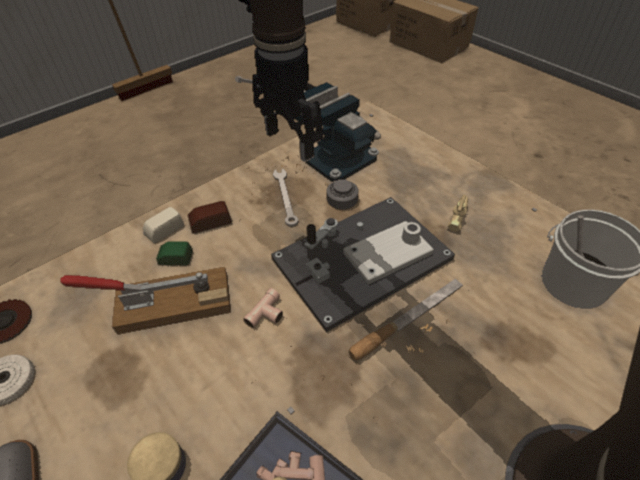

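View pics/side0.png

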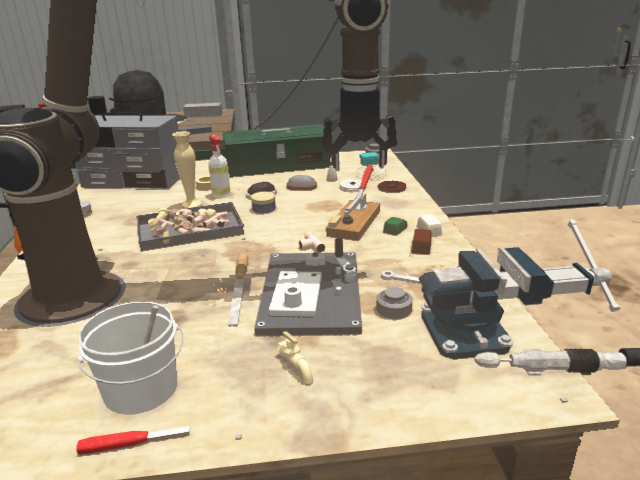

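View pics/wrist0.png

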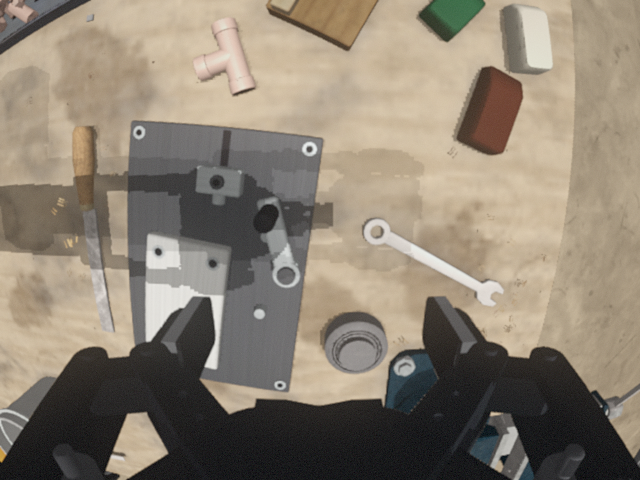

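The scene shows the jig at about pixel (365,260) with the bar's black post at (311,235). The wrist view shows the jig corners, nose block (219,182), plate (188,300), and post (266,215). I'll enlarge these to get accurate pixels.

```bash
cat > h.py <<'E'
import numpy as np,cv2
from scipy.spatial.transform import Rotation as R
from workcell import telemetry, optics
def cam(d,st=None):
    f=240/np.tan(np.radians(d["vfov"])/2); c=(d["cx"],d["cy"])
    if "rvec" in d:
        Rm=R.from_rotvec(d["rvec"]).as_matrix(); t=np.array(d["tvec"]); return dict(f=f,c=c,Rwc=Rm.T,o=-Rm.T@t,fish=False)
    Rt=R.from_rotvec(st["eef_rot"]).as_matrix(); H=d["hand_eye"]
    return dict(f=f,c=c,Rwc=Rt@H[:3,:3],o=Rt@H[:3,3]+st["eef_pos"],fish=True)
def ray(k,px):
    u=(np.array(px,float)-k["c"])/k["f"]
    if k["fish"]:
        th=np.hypot(*u); v=np.array([*(u/th*np.sin(th)),np.cos(th)]) if th>1e-9 else np.array([0,0,1.])
    else: v=np.array([*u,1.]); v/=np.linalg.norm(v)
    return k["Rwc"]@v
def onz(k,px,z):
    r=ray(k,px); return k["o"]+r*(z-k["o"][2])/r[2]
def proj(k,p):
    v=k["Rwc"].T@(np.array(p,float)-k["o"])
    if k["fish"]:
        th=np.arctan2(np.hypot(v[0],v[1]),v[2]); u=v[:2]/np.hypot(v[0],v[1])*th
    else: u=v[:2]/v[2]
    return u*k["f"]+k["c"]
def tri(rs):
    A=0;b=0
    for k,px in rs:
        r=ray(k,px);P=np.eye(3)-np.outer(r,r);A=A+P;b=b+P@k["o"]
    return np.linalg.solve(A,b)
import pickle
def shot(name,tag):
    st=telemetry.get_state(); d=optics.snapshot(name); k=cam(d,st)
    cv2.imwrite(f"pics/{tag}.png",d["pixels"][:,:,::-1]); pickle.dump(k,open(f"pics/{tag}.pkl","wb")); return d["pixels"][:,:,::-1].copy(),k
def load(tag): return cv2.imread(f"pics/{tag}.png"),pickle.load(open(f"pics/{tag}.pkl","rb"))
def crop(im,x0,y0,w,h,s,out,gam=0.6):
    c=cv2.resize(im[y0:y0+h,x0:x0+w],None,fx=s,fy=s,interpolation=cv2.INTER_CUBIC)
    c=(255*(c/255.)**gam).astype(np.uint8)
    for x in range((x0//20+1)*20,x0+w,20):
        cv2.putText(c,str(x),((x-x0)*s-8,8),0,.3,(0,255,255),1); cv2.line(c,((x-x0)*s,10),((x-x0)*s,15),(0,255,255),1)
    for y in range((y0//20+1)*20,y0+h,20):
        cv2.putText(c,str(y),(0,(y-y0)*s+3),0,.3,(0,255,255),1); cv2.line(c,(20,(y-y0)*s),(25,(y-y0)*s),(0,255,255),1)
    cv2.imwrite(f"pics/{out}.png",c)
E
python3 - <<'E'
from h import *
im,k=shot("wrist","w1"); print(k["o"],k["f"])
crop(im,120,110,220,150,3,"w1a"); crop(im,120,220,220,180,3,"w1b")
im,k=shot("scene","s1"); print(k["o"])
crop(im,265,190,195,140,4,"s1a")
im,k=shot("side","d1"); print(k["o"])
crop(im,250,230,120,110,5,"d1a")
E
```

```text
[624.32586969  72.4193636  372.99244945] 371.64829954431775
[116.5921728  353.42969528 687.79150556]
[  431.90723779 -1017.72844327   587.99900344]
```

View pics/w1a.png

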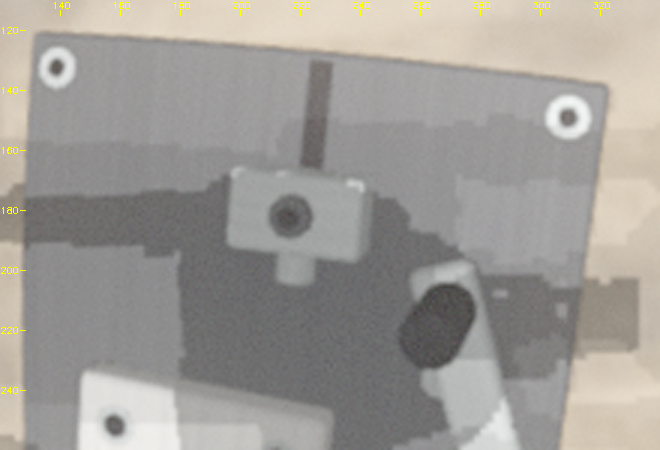

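View pics/w1b.png

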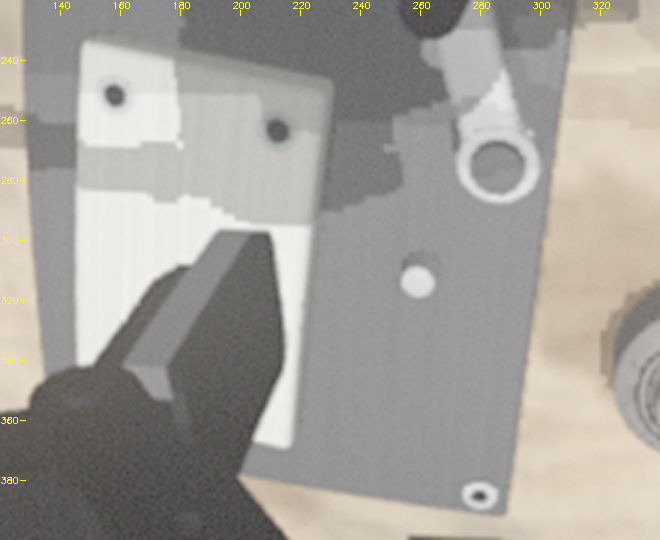

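View pics/s1a.png

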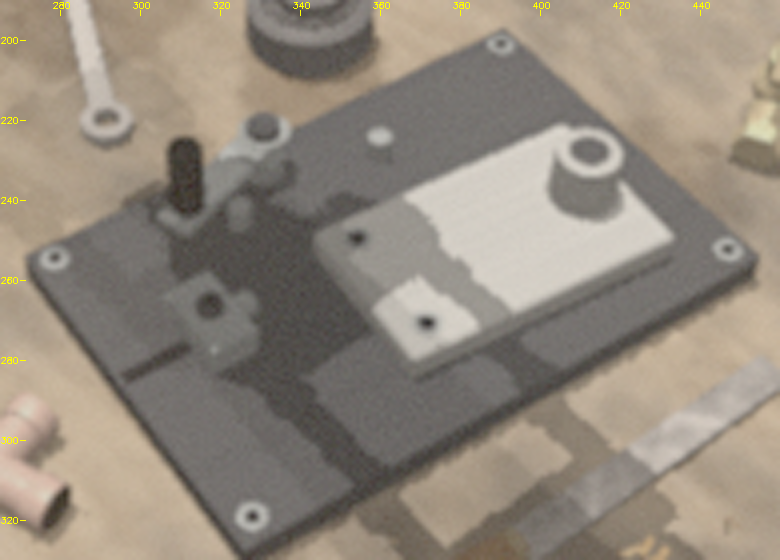

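View pics/d1a.png

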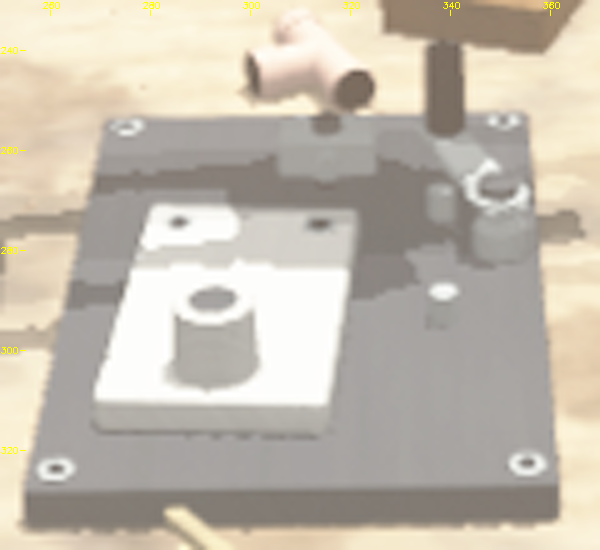

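Run:
```python
from h import *
W=load("w1")[1];S=load("s1")[1];D=load("d1")[1]
pts={
'jigA(-x+y)':(18,(132,120.7),(325.8,328),(271,253.4)),
'jigB(+x+y)':(18,(322.7,139.3),(271.8,255),(355.4,253.4)),
'jigC(+x-y)':(18,(288.7,391.7),(391.3,198),(361.4,327.4)),
'jigD(-x-y)':(18,None,(454.3,254.5),(255.4,328)),
'dowelr':(32,(259.3,314),(360,224),(338.6,288.2)),
'dowell':(32,None,None,(338.2,267.4)),
'pivot':(52,(286,275.7),(331,222),(349.5,267.5)),
'plA(-x+y)':(34,(147.7,233.3),(367.5,279.5),(280.4,271)),
'plB(+x+y)':(34,(230.7,247.3),(343.8,249.5),(321.4,272.2)),
'plC(+x-y)':(34,(216.7,369.3),(405.5,220.5),(316,311)),
'plD(-x-y)':(34,None,(433.5,249.5),(269,310.4)),
'boss':(64,None,(412.5,227.5),(292.5,289.5)),
'posttop':(87,(262.7,224),(311.3,225.5),(339,239)),
'nose':(27,(218.3,205.3),(329,266),None),
}
for n,(z,*p) in pts.items():
    ks=[(k,q) for k,q in zip((W,S,D),p) if q is not None]
    print(n,z,*[onz(k,q,z)[:2].round(1) for k,q in ks], 'tri',tri(ks).round(1) if len(ks)>1 else '')
```

```text
jigA(-x+y) 18 [432.8  90.7] [429.4  91.9] [429.4  93. ] tri [430.4  91.4  17.4]
jigB(+x+y) 18 [627.8  62.7] [622.7  63.9] [625.9  59.3] tri [626.6  62.7  15.2]
jigC(+x-y) 18 [ 587.1 -231.1] [ 581.7 -229.3] [ 584.8 -232.8] tri [ 585.3 -231.9   16.1]
jigD(-x-y) 18 [ 389.3 -202.5] [ 390.8 -204. ] tri [ 390.2 -203.1   17.2]
dowelr 32 [ 561.7 -113.5] [ 560.2 -113.4] [ 560.6 -111.9] tri [ 560.8 -113.3   32.3]
dowell 32 [572.6 -25.8] tri 
pivot 52 [593.3 -61.3] [588.6 -60.2] [590.8 -65.9] tri [591.9 -62.2  49.2]
plA(-x+y) 34 [449.1 -24.9] [448.5 -24.8] [446.9 -24.5] tri [448.1 -24.8  33.9]
plB(+x+y) 34 [537.8 -39.3] [530.1 -41.4] [533.6 -44.3] tri [534.3 -41.7  30.9]
plC(+x-y) 34 [ 506.2 -188.1] [ 504.9 -187.8] [ 505.9 -189.8] tri [ 505.8 -188.7   33.1]
plD(-x-y) 34 [ 416.8 -169.6] [ 418.  -173.6] tri [ 417.8 -171.    32.2]
boss 64 [ 465.6 -158.9] [ 465.5 -154.4] tri [ 465.  -157.5   65.7]
posttop 87 [579.1  -2.1] [580.   -4.1] [579.2   1.9] tri [578.8  -2.3  88.9]
nose 27 [526.2   1.3] [522.5   3.1] tri [525.1   0.6  22.7]
```

Measurements agree: jig centre is about (507.6,-70.1) with yaw -0.142. The dowel and pivot check out within 1 mm. Plate centre is about (476.3,-106.5) with yaw -0.196, and the boss is near (466,-157.5). The nose is at jig y≈73 and the bar at about 1.22 rad. I'll move above the boss first, with the jaws along jig x.

```bash
python3 -m creep '[[[-0.040,-0.040,-0.030,0,0,-2],[-0.080,-0.080,-0.060,0,0,-4],[-0.120,-0.120,-0.090,0,0,-6],[-0.158,-0.1575,-0.110,0,0,-8],[-0.158,-0.1575,-0.110,0,0,-8]]]' 1
python3 -m creep '[[[0,0,0,0,0,0],[0,0,0,0,0,0],[0,0,0,0,0,0],[0,0,0,0,0,0],[0,0,0,0,0,0]]]'
python3 - <<'E'
from h import *
im,k=shot("wrist","w2"); im,k=shot("scene","s2");crop(im,265,150,195,140,4,"s2a")
im,k=shot("side","d2");crop(im,250,230,120,110,5,"d2a")
E
```

```text
t: 0.92
eef_pos: [461.8, -158.5, 118.3]
eef_rot: [-2.371, -2.051, 0.006]
contact_force: [1.5, 0.9, 0.8]
grip_width: 1.003
t: 1.55
eef_pos: [462.2, -158.2, 118.5]
eef_rot: [-2.37, -2.052, 0.006]
contact_force: [0.5, -0.9, -0.5]
grip_width: 1.009
```

View pics/w2.png

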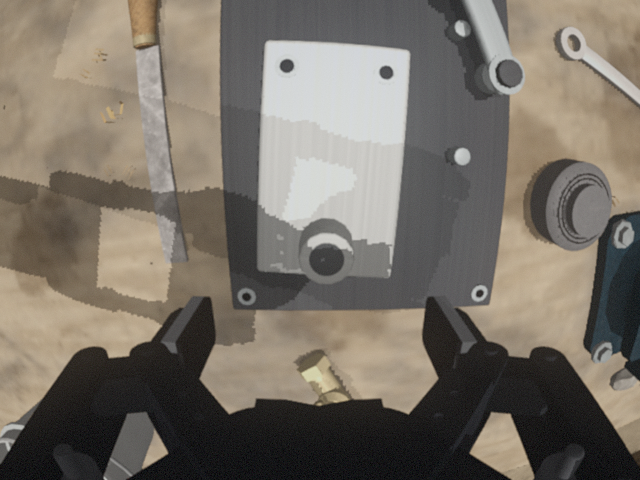

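View pics/s2a.png

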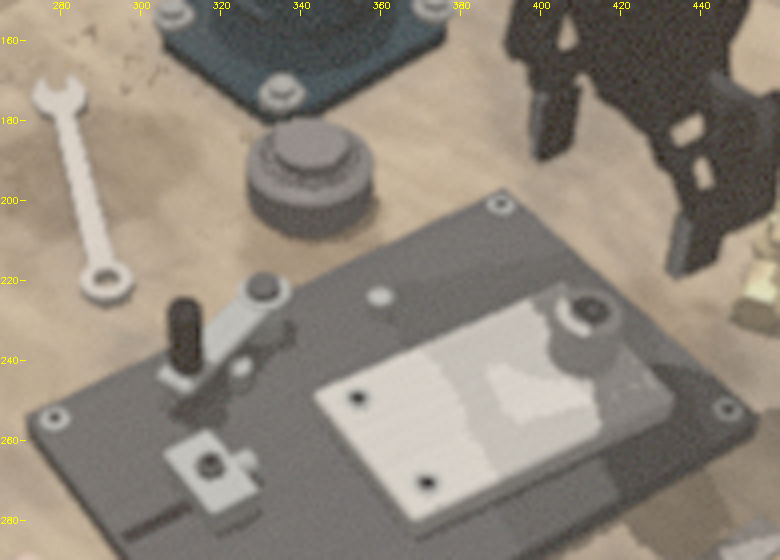

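Run:
```python
from h import *
im,W=load("w2");S=load("s2")[1]
for n,z,p in [('plA',34,(265,41)),('plB',34,(409,49)),('plC',34,(392,278)),('plD',34,(258,273)),('dowr',32,(460.5,155.5)),('dowl',32,(462.5,29)),('boss',64,(326.5,246)),('pivot',52,(504,76)),('jigC',18,(488,307)),('jigD',18,(232,309))]: print(n,onz(W,p,z).round(1))
for n,z,p in [('dowl',32,(325.7,241.5)),('nose',27,(328.5,265)),('boss',64,(411.5,227))]: print('S',n,onz(S,p,z).round(1))
crop(im,240,190,170,130,4,"w2a");
```

```text
plA [447.8 -26.4  34. ]
plB [534.  -42.8  34. ]
plC [ 506.6 -188.9   34. ]
plD [ 418.5 -172.5   34. ]
dowr [ 560. -113.   32.]
dowl [572.7 -30.3  32. ]
boss [ 467.2 -150.5   64. ]
pivot [587.2 -64.6  52. ]
jigC [ 585.4 -234.3   18. ]
jigD [ 388.8 -204.8   18. ]
S dowl [570.1 -30.1  32. ]
S nose [524.9   2.2  27. ]
S boss [ 467.7 -158.5   64. ]
```

View pics/w2a.png

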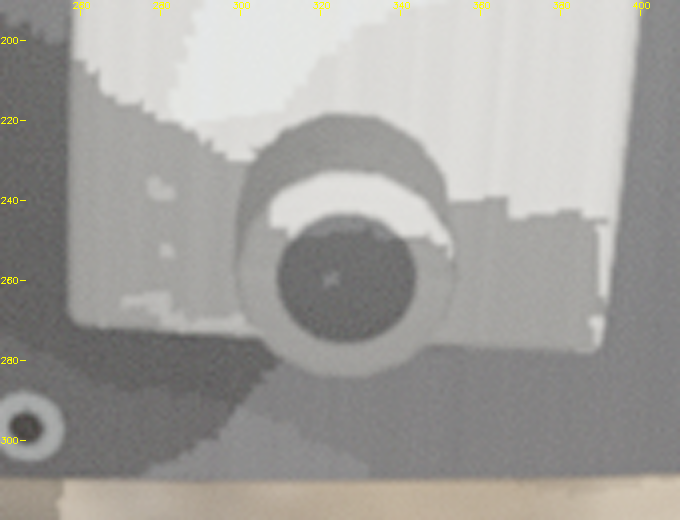

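The wrist crop puts the boss top at (326,258), which matches the boss at about (467,-158). I'll lower over it and grip.

```bash
python3 -m creep '[[[0.005,0,-0.030,0,0,0],[0.005,0,-0.060,0,0,0],[0.005,0,-0.081,0,0,0],[0.005,0,-0.081,0,0,0],[0.005,0,-0.081,0,0,0]]]' 1
python3 -m creep '[[[0,0,0,0,0,0],[0,0,0,0,0,0],[0,0,0,0,0,0],[0,0,0,0,0,0],[0,0,0,0,0,0]]]' -1
python3 -m creep '[[[0,0,0,0,0,0],[0,0,0,0,0,0],[0,0,0,0,0,0],[0,0,0,0,0,0],[0,0,0,0,0,0]]]'
python3 - <<'E'
from h import *
im,k=shot("side","d3");crop(im,250,200,140,140,4,"d3a")
E
```

```text
t: 2.33
eef_pos: [467.5, -158.6, 38.0]
eef_rot: [-2.371, -2.052, 0.006]
contact_force: [0.2, -0.2, 1.0]
grip_width: 0.999
t: 2.95
eef_pos: [467.8, -158.8, 39.0]
eef_rot: [-2.371, -2.053, 0.006]
contact_force: [-2.7, 0.7, 5.9]
grip_width: 0.372
t: 3.58
eef_pos: [467.6, -158.8, 39.0]
eef_rot: [-2.371, -2.053, 0.006]
contact_force: [-2.2, 0.3, 2.9]
grip_width: 0.364
```

View pics/d3a.png

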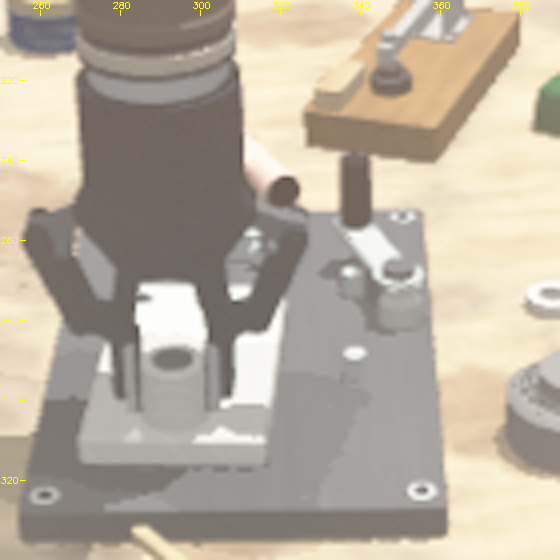

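Gripped on the boss (width 0.364, about 31-35 mm). Now I'll slide towards the seat, stopping a few mm short, and turn by +3.1°.

```bash
python3 -m creep '[[[0.007,0.006,0,0,0,0.6],[0.014,0.0125,0,0,0,1.2],[0.021,0.019,0,0,0,1.8],[0.028,0.025,0,0,0,2.5],[0.035,0.0315,0,0,0,3.1]]]'
python3 -m creep '[[[0,0,0,0,0,0],[0,0,0,0,0,0],[0,0,0,0,0,0],[0,0,0,0,0,0],[0,0,0,0,0,0]]]'
python3 - <<'E'
from h import *
im,k=shot("scene","s4");crop(im,265,150,195,140,4,"s4a")
im,k=shot("wrist","w4"); crop(im,150,0,330,220,2,"w4a")
E
```

```text
t: 4.25
eef_pos: [503.1, -126.8, 39.0]
eef_rot: [-2.313, -2.117, 0.007]
contact_force: [-1.9, -2.7, 2.5]
grip_width: 0.363
t: 4.88
eef_pos: [503.2, -126.9, 39.0]
eef_rot: [-2.314, -2.117, 0.006]
contact_force: [1.0, 1.3, -0.3]
grip_width: 0.362
```

View pics/s4a.png

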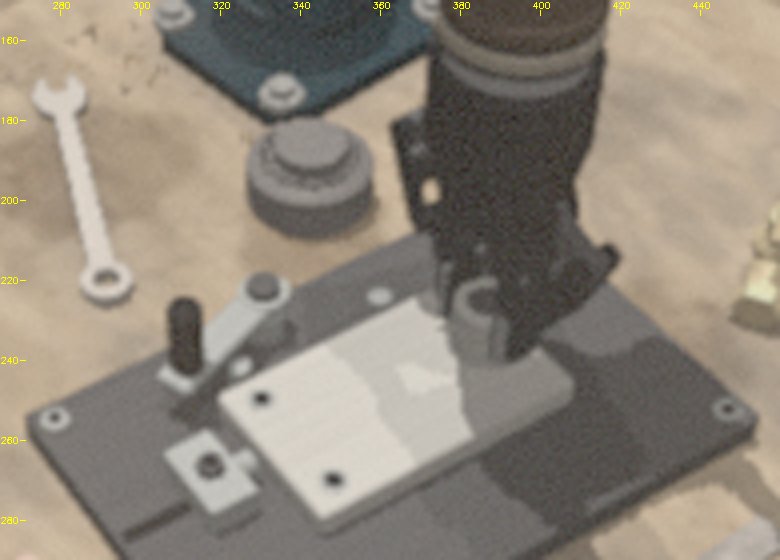

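View pics/w4.png

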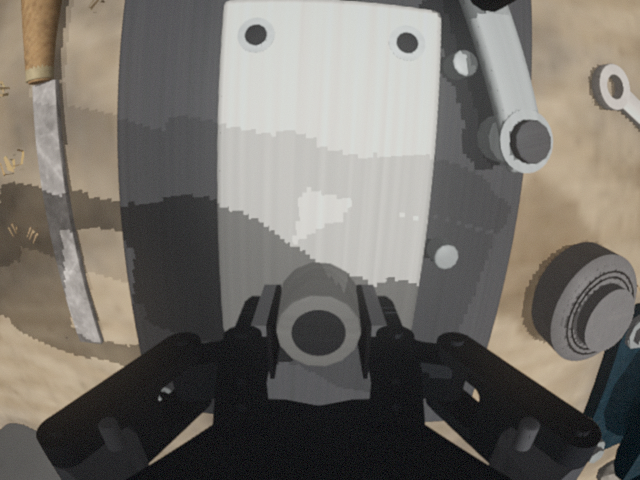

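The wrist view shows the plate's +x edge (about x=437 px) a few mm from both dowels, at (465,62) and (446,257). The end is near the nose. I'll push on in small steps and watch the force.

```bash
python3 -m creep '[[[0.0006,0.004,0,0,0,0],[0.0008,0.0050,0,0,0,0],[0.001,0.0060,0,0,0,0],[0.001,0.007,0,0,0,0],[0.001,0.007,0,0,0,0]]]'
python3 -m creep '[[[0.001,0,0,0,0,0],[0.002,0,0,0,0,0],[0.003,-0.0005,0,0,0,0],[0.004,-0.0006,0,0,0,0],[0.004,-0.0006,0,0,0,0]]]'
python3 - <<'E'
from h import *
im,k=shot("scene","s5");crop(im,290,200,140,100,5,"s5a")
im,k=shot("wrist","w5"); crop(im,350,0,200,300,2,"w5a")
E
```

```text
t: 5.6
eef_pos: [503.8, -122.1, 39.1]
eef_rot: [-2.313, -2.121, 0.011]
contact_force: [-1.3, -8.5, -0.4]
grip_width: 0.366
t: 6.22
eef_pos: [505.1, -122.5, 39.1]
eef_rot: [-2.307, -2.121, 0.018]
contact_force: [-7.7, -2.1, 8.1]
grip_width: 0.364
```

View pics/s5a.png

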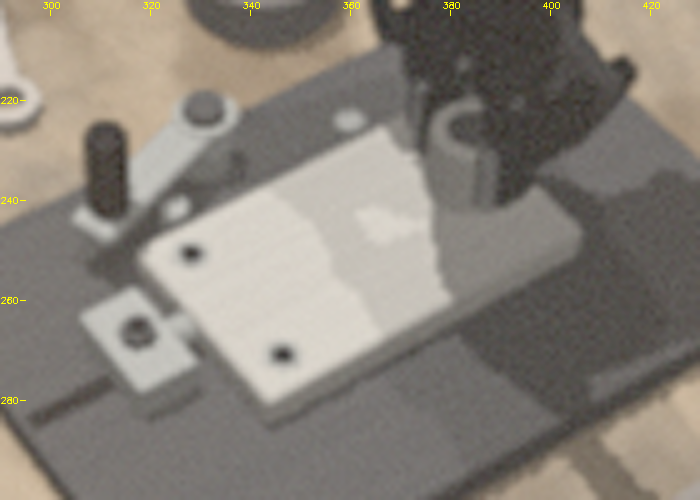

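View pics/w5a.png

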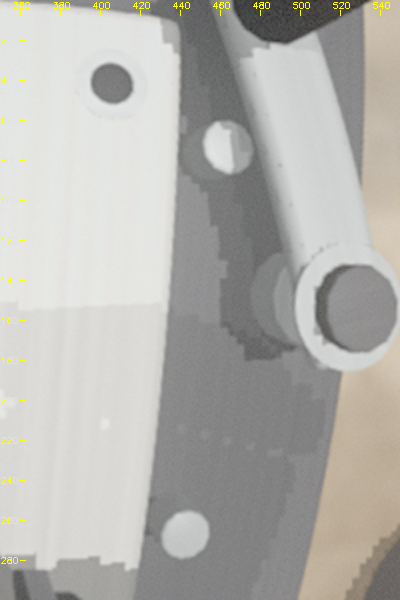

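```bash
cat > g.py <<'E'
from h import *
c,s=np.cos(-.142),np.sin(-.142)
def jig(p): d=np.array(p[:2])-[507.6,-70.1]; return np.array([c*d[0]+s*d[1],-s*d[0]+c*d[1]]).round(1)
E
python3 - <<'E'
from g import *
W=load("w5")[1]
for n,z,p in [('dl c',32,(464,74)),('edge l',34,(439,74)),('edge l far',34,(440,30)),('dr c',32,(442.5,267)),('edge r',34,(424,250)),('edge r2',34,(420,278))]: print(n,jig(onz(W,p,z)))
E
```

```text
dl c [58.8 49.1]
edge l [47.2 47. ]
edge l far [46.9 65.9]
dr c [ 59.1 -35.2]
edge r [ 48.5 -27.1]
edge r2 [ 48.7 -40.1]
```

The edge gap is about 5.5 mm at the left dowel and 4.2 mm at the right. I'll push further in jig +x with a slight negative turn.

```bash
python3 -m creep '[[[0.002,-0.0008,0,0,0,-0.3],[0.004,-0.0014,0,0,0,-0.6],[0.006,-0.0018,0,0,0,-1],[0.008,-0.002,0,0,0,-1.2],[0.008,-0.002,0,0,0,-1.2]]]'
python3 -m creep '[[[0.001,0.0005,0,0,0,0],[0.001,0.0005,0,0,0,0],[0.001,0.0005,0,0,0,0],[0.001,0.0005,0,0,0,0],[0.001,0.0005,0,0,0,0]]]'
python3 - <<'E'
from h import *
im,k=shot("scene","s6");crop(im,290,200,140,100,5,"s6a")
im,k=shot("wrist","w6"); crop(im,350,0,200,300,2,"w6a")
E
```

```text
t: 6.95
eef_pos: [508.9, -123.0, 39.4]
eef_rot: [-2.32, -2.094, 0.027]
contact_force: [-11.1, 0.2, 14.9]
grip_width: 0.365
t: 7.58
eef_pos: [508.8, -122.9, 39.6]
eef_rot: [-2.317, -2.096, 0.031]
contact_force: [-5.1, -3.5, 5.2]
grip_width: 0.364
```

View pics/s6a.png

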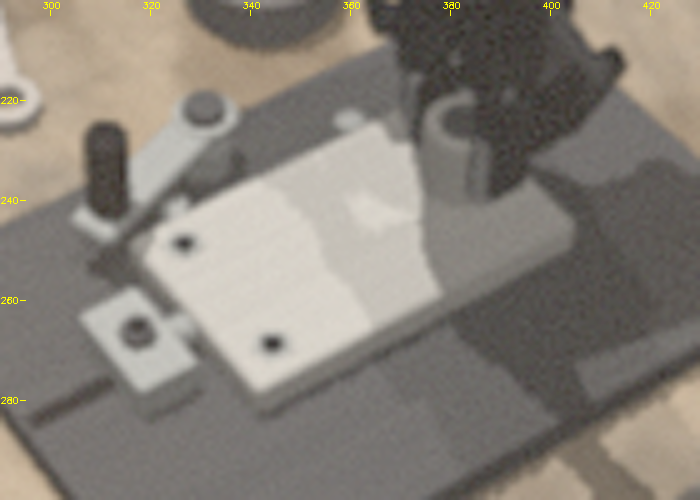

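View pics/w6a.png

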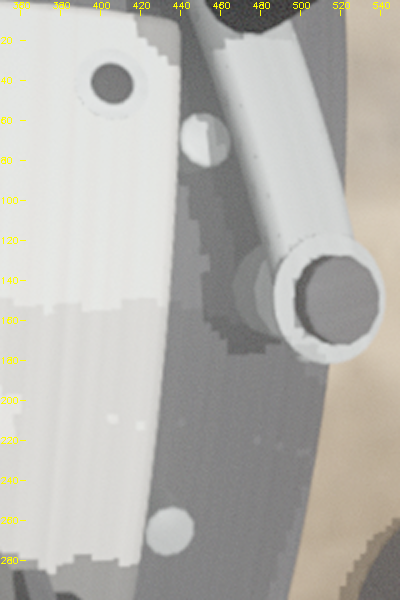

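Run:
```python
from g import *
W=load("w6")[1];S=load("s6")[1]
for n,z,p in [('dl c',32,(452.5,69.5)),('edge l',34,(438.5,69)),('edge l far',34,(439.5,30)),('dr c',32,(435,265.5)),('edge r',34,(424,250)),('edge r2',34,(421,275)),('hole l',34,(405.5,41.5))]: print(n,jig(onz(W,p,z)))
for n,z,p in [('A',34,(290+257/5,200+392/5)),('B',34,(290+133/5,200+246/5)),('C',34,(290+375/5,200+122/5)),('nose right',27,(329,265)),('dr',32,(290+349/5,200+119/5)),('D',34,(290+574/5,200+227/5))]: print(n,jig(onz(S,p,z)))
```

```text
dl c [58.9 49.5]
edge l [52.2 48.5]
edge l far [52.2 65.3]
dr c [ 59.3 -35.3]
edge r [ 52.6 -27.6]
edge r2 [ 52.9 -39.3]
hole l [38.2 58.4]
A [-37.   74.6]
B [47.5 74.9]
C [ 50.2 -42. ]
nose right [ 6.4 73.2]
dr [ 58.9 -35.4]
D [-37.7 -72.5]
```

Edge gaps to both dowels are about 0.7 mm, within noise. I'll do one more firm press in +y and +x, release, then lift and inspect.

```bash
python3 -m creep '[[[0.001,0.002,0,0,0,0],[0.002,0.004,0,0,0,0],[0.003,0.005,0,0,0,0],[0.003,0.006,0,0,0,0],[0.003,0.006,0,0,0,0]]]'
python3 -m creep '[[[0,0,0,0,0,0],[0,0,0,0,0,0],[0,0,0,0,0,0],[0,0,0,0,0,0],[0,0,0,0,0,0]]]' 0.3
python3 -m creep '[[[0,0,0.02,0,0,0],[0,0,0.06,0,0,0],[0,-0.02,0.09,0,0,0],[-0.01,-0.05,0.10,0,0,0],[-0.02,-0.07,0.10,0,0,0]]]'
python3 -m creep '[[[-0.02,-0.02,0.02,0,0,0],[-0.05,-0.05,0.04,0,0,0],[-0.05,-0.05,0.04,0,0,0],[-0.05,-0.05,0.04,0,0,0],[-0.05,-0.05,0.04,0,0,0]]]'
python3 - <<'E'
from h import *
im,k=shot("scene","s7");crop(im,290,190,140,100,5,"s7a")
im,k=shot("wrist","w7")
im,k=shot("side","d7");crop(im,250,230,120,110,5,"d7a")
E
```

```text
t: 8.3
eef_pos: [509.1, -122.7, 39.8]
eef_rot: [-2.313, -2.106, 0.048]
contact_force: [-10.7, -21.7, 4.8]
grip_width: 0.36
t: 8.93
eef_pos: [509.2, -122.3, 39.8]
eef_rot: [-2.312, -2.106, 0.048]
contact_force: [1.0, 0.8, -0.2]
grip_width: 0.651
t: 9.55
eef_pos: [490.3, -193.6, 141.5]
eef_rot: [-2.314, -2.109, 0.046]
contact_force: [0.2, -0.7, -0.5]
grip_width: 0.65
t: 10.18
eef_pos: [440.4, -242.5, 180.7]
eef_rot: [-2.312, -2.109, 0.046]
contact_force: [-0.0, 0.3, -1.0]
grip_width: 0.65
```

View pics/s7a.png

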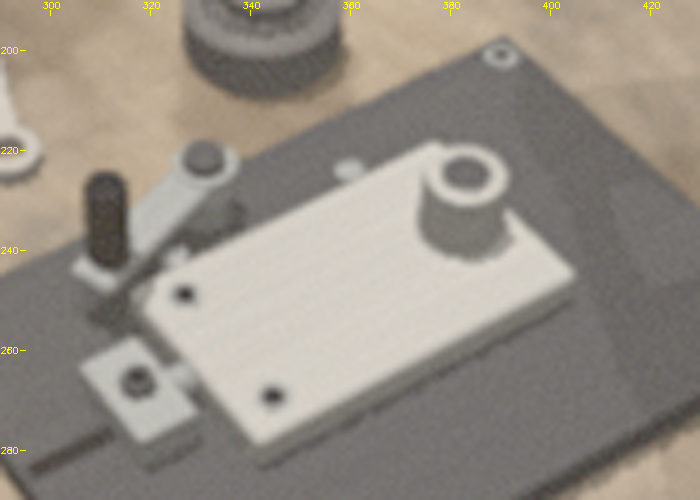

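View pics/w7.png

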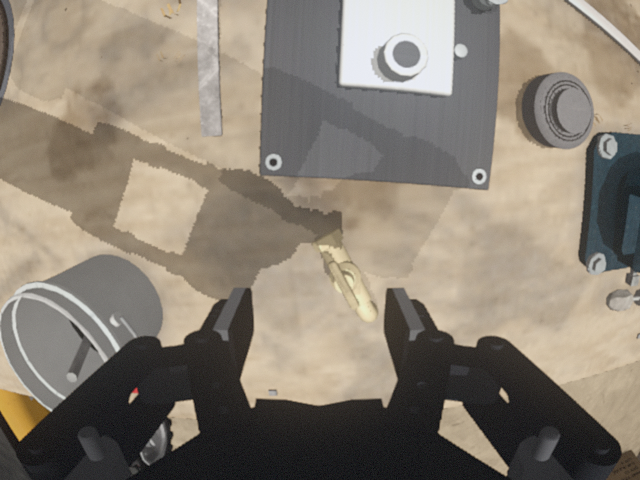

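View pics/d7a.png

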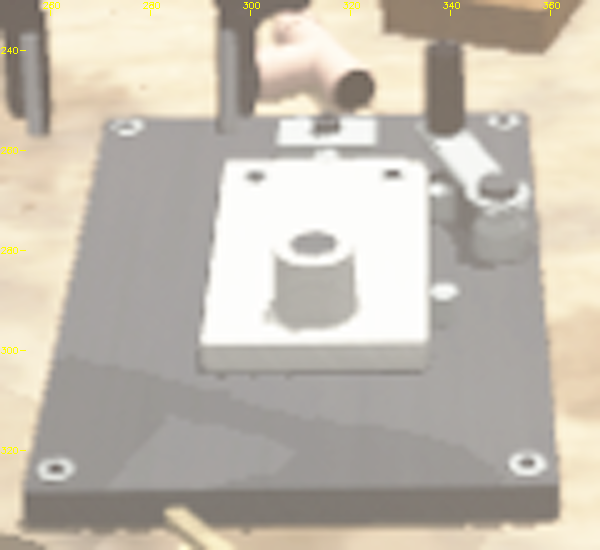

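Run:
```python
from g import *
st=telemetry.get_state(); Rm=R.from_rotvec(st["eef_rot"])
print(Rm.as_matrix().round(3), st["qpos"].round(2))
for a in (-8.1,12):
    a=np.radians(a); y=np.array([np.cos(a),np.sin(a),0]); z=np.array([0,0,-1.]); x=np.cross(y,z)
    T=R.from_matrix(np.c_[x,y,z]); print((T*Rm.inv()).as_rotvec(degrees=True).round(2))
```

```text
[[ 0.091  0.995 -0.03 ]
 [ 0.996 -0.092 -0.011]
 [-0.014 -0.028 -0.999]] [-0.57  0.14  1.95 -0.03  1.07 -0.47]
[ 0.62 -1.71 -2.85]
[ 0.91 -1.58 17.25]
```

```bash
python3 -m creep '[[[0.025,0.03,0,0.2,-0.4,-0.7],[0.05,0.06,0,0.3,-0.8,-1.4],[0.075,0.09,-0.01,0.6,-1.7,-2.8],[0.101,0.125,-0.03,0.6,-1.7,-2.8],[0.101,0.125,-0.03,0.6,-1.7,-2.8]]]'
python3 -m creep '[[[0,0,0,0,0,0],[0,0,0,0,0,0],[0,0,0,0,0,0],[0,0,0,0,0,0],[0,0,0,0,0,0]]]'
python3 - <<'E'
from h import *
im,k=shot("wrist","w8"); crop(im,160,50,330,300,2,"w8a")
E
```

```text
t: 10.95
eef_pos: [541.4, -114.7, 148.8]
eef_rot: [-2.365, -2.063, 0.003]
contact_force: [-0.3, 0.7, -0.0]
grip_width: 0.656
t: 11.58
eef_pos: [541.4, -115.1, 149.1]
eef_rot: [-2.366, -2.063, 0.002]
contact_force: [0.3, 1.0, 0.4]
grip_width: 0.65
```

View pics/w8.png

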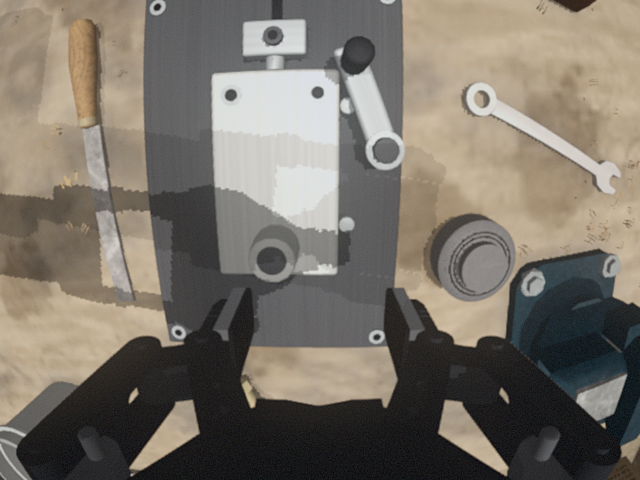

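View pics/w8a.png

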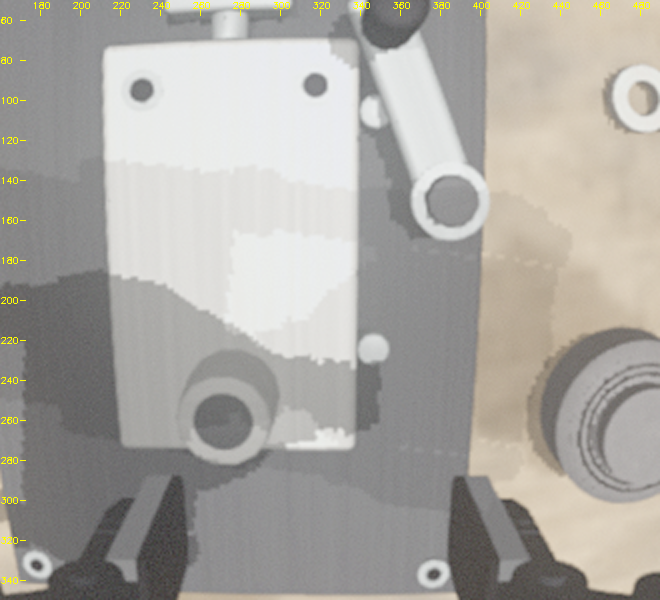

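Run:
```python
from g import *
W=load("w8")[1]
for n,z,p in [('dl right',32,(354,104)),('edge l',34,(339,104)),('dr c',32,(347,224)),('edge r',34,(338,224)),('edge r2',34,(337,260)),('end A',34,(230,72)),('end mid',34,(275,70.5)),('end B',34,(325,69)),('piv',52,(385,150.5)),('holeA',34,(230.5,95)),('holeB',34,(317.5,92)),('boss',64,(271.5,260.5)),('posttop',87,(358,54))]: print(n,jig(onz(W,p,z)))
```

```text
dl right [63.2 50.6]
edge l [52.8 50.2]
dr c [ 59.8 -35. ]
edge r [ 53.2 -34.6]
edge r2 [ 53. -62.]
end A [-22.6  74.5]
end mid [ 9. 74.]
end B [43.1 74.7]
piv [82.  19.6]
holeA [-22.2  58. ]
holeB [38.1 58.5]
boss [  8.5 -51.7]
posttop [60.3 75. ]
```

Run:
```python
from h import *
im,k=load("w8"); a=im[80:130,310:380];b=im[200:250,310:380];c=im[40:90,240:310]
o=np.hstack([cv2.resize(x,None,fx=4,fy=8,interpolation=cv2.INTER_NEAREST)[:, :] for x in (a,b)])
o=np.hstack([cv2.resize(x,(266,190),interpolation=cv2.INTER_NEAREST) for x in (a,b,c)]); o=(255*(o/255.)**.6).astype(np.uint8)
cv2.imwrite("pics/z8.png",o)
```

```text
(no output)
```

View pics/z8.png

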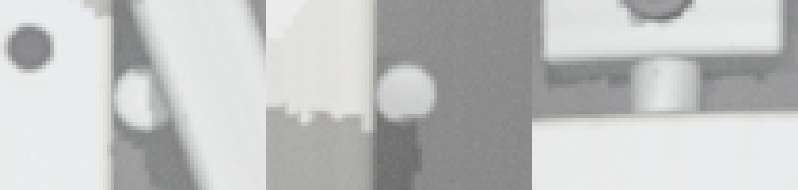

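Both dowels abut the plate edge with no visible gap, and the nose tip meets the end face. Now the bar: I'll go over the post at about (578,-1.5), with the jaws along the swing direction.

```bash
python3 -m creep '[[[0.010,0.030,0,0,0,5],[0.020,0.060,0,0,0,10],[0.030,0.090,0,0,0,15],[0.037,0.1135,0,0,0,20],[0.037,0.1135,0,0,0,20]]]'
python3 -m creep '[[[0,0,0,0,0,0],[0,0,0,0,0,0],[0,0,0,0,0,0],[0,0,0,0,0,0],[0,0,0,0,0,0]]]'
python3 - <<'E'
from g import *
im,k=shot("side","d9");crop(im,250,180,140,140,4,"d9a"); im,k=shot("scene","s9");crop(im,260,110,160,140,4,"s9a");im,k=shot("wrist","w9")
E
```

```text
t: 12.25
eef_pos: [578.7, -0.2, 149.1]
eef_rot: [-1.969, -2.445, 0.003]
contact_force: [-0.2, -0.0, 0.6]
grip_width: 0.65
t: 12.88
eef_pos: [578.7, -0.5, 149.1]
eef_rot: [-1.97, -2.444, 0.003]
contact_force: [0.9, 0.3, -0.6]
grip_width: 0.651
```

View pics/d9a.png

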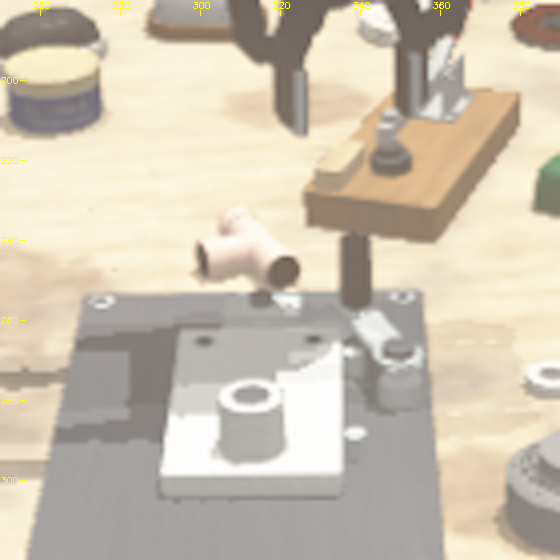

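View pics/w9.png

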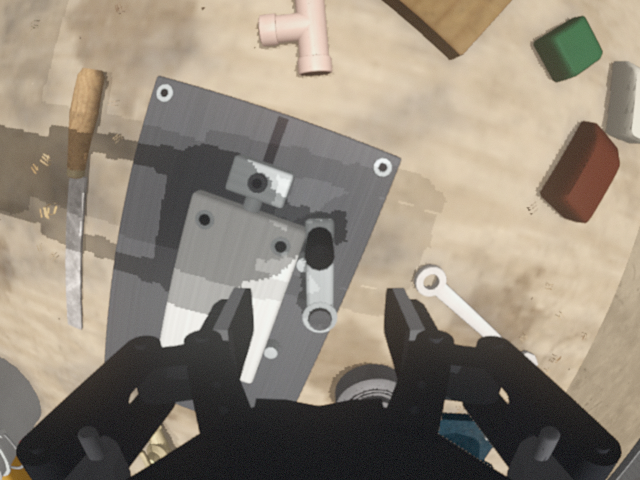

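Run:
```python
from g import *
W=load("w9")[1]
print(onz(W,(320,259),87), onz(W,(319.5,237),46), onz(W,(319,318),52), proj(W,(578.5,-1.5,87)),proj(W,(578.5,-1.5,46)))
```

```text
[579.62966886  -2.29619111  87.        ] [579.08167966  -1.15418591  46.        ] [591.51653038 -59.98317285  52.        ] [318.40374688 257.36572243] [318.57016328 237.29746642]
```

The post is confirmed at (579.3,-2), centred between the jaws. I'll descend and close to a loose cage.

```bash
python3 -m creep '[[[0.001,-0.001,-0.025,0,0,0],[0.001,-0.0015,-0.05,0,0,0],[0.001,-0.0015,-0.075,0,0,0],[0.001,-0.0015,-0.093,0,0,0],[0.001,-0.0015,-0.093,0,0,0]]]'
python3 -m creep '[[[0,0,0,0,0,0],[0,0,0,0,0,0],[0,0,0,0,0,0],[0,0,0,0,0,0],[0,0,0,0,0,0]]]' -0.35
python3 - <<'E'
from g import *
im,k=shot("side","d10");crop(im,270,180,120,120,5,"d10a"); im,k=shot("scene","s10");crop(im,260,110,160,140,4,"s10a")
E
```

```text
t: 13.65
eef_pos: [578.2, -1.6, 54.4]
eef_rot: [-1.967, -2.442, 0.006]
contact_force: [1.3, 0.4, -0.5]
grip_width: 0.649
t: 14.28
eef_pos: [578.4, -1.6, 54.7]
eef_rot: [-1.968, -2.442, 0.006]
contact_force: [-0.9, 0.7, 0.6]
grip_width: 0.322
```

View pics/d10a.png

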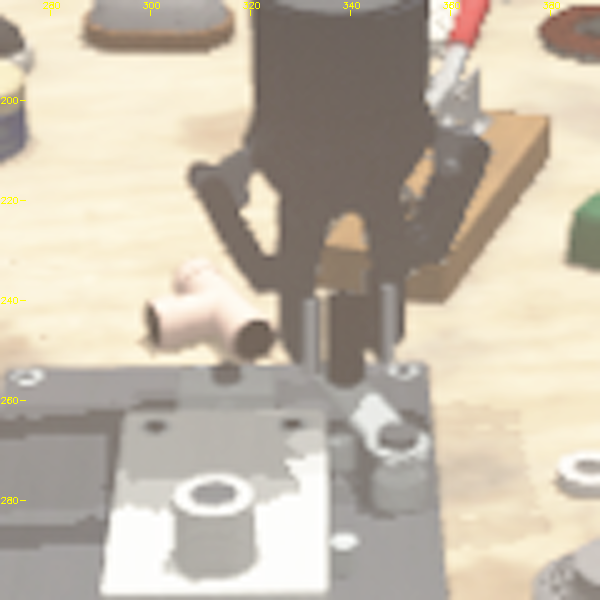

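View pics/s10a.png

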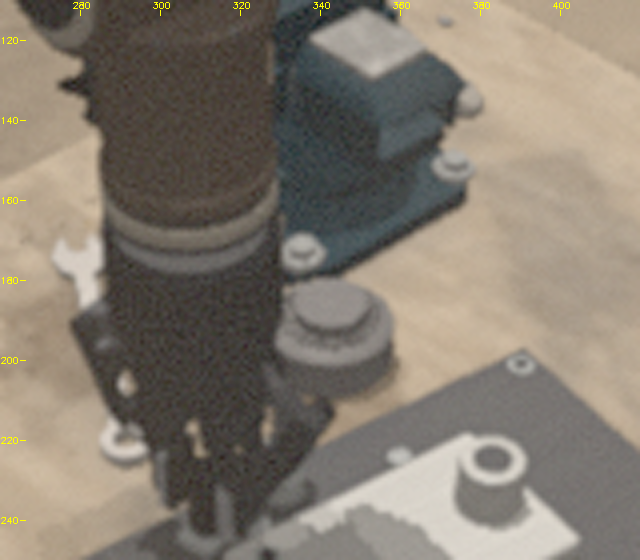

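The post stands between the pads. Next I'll work out the arc waypoints.

Run:
```python
from g import *
def w(th): 
    j=np.array([82-62*np.cos(th),20+62*np.sin(th)]); return np.array([507.6+c*j[0]-s*j[1],-70.1+s*j[0]+c*j[1]])
st=np.array([578.4,-1.6]); print(w(1.21))
for th in np.arange(1.1,-.2,-.11): print(round(th,2),(w(th)-st).round(1),round(np.degrees(1.21-th),1))
```

```text
[578.14773174  -1.38432523]
1.1 [-6.8 -1.6] 6.3
0.99 [-13.1  -4.2] 12.6
0.88 [-19.1  -7.4] 18.9
0.77 [-24.7 -11.3] 25.2
0.66 [-29.9 -15.7] 31.5
0.55 [-34.5 -20.7] 37.8
0.44 [-38.6 -26.2] 44.1
0.33 [-42.  -32.1] 50.4
0.22 [-44.8 -38.3] 56.7
0.11 [-46.8 -44.8] 63.0
0.0 [-48.2 -51.5] 69.3
-0.11 [-48.8 -58.3] 75.6
```

```bash
python3 -m creep '[[[-0.007,-0.0015,0,0,0,6],[-0.013,-0.004,0,0,0,12.5],[-0.019,-0.0075,0,0,0,19],[-0.0245,-0.0115,0,0,0,25],[-0.030,-0.0155,0,0,0,31]]]'
```

```text
t: 15.0
eef_pos: [549.5, -17.0, 54.9]
eef_rot: [-1.24, -2.885, 0.006]
contact_force: [2.0, 0.3, -0.4]
grip_width: 0.326
```

```bash
python3 -m creep '[[[-0.0055,-0.0055,0,0,0,7],[-0.0095,-0.011,0,0,0,13],[-0.013,-0.0165,0,0,0,19],[-0.016,-0.023,0,0,0,26],[-0.018,-0.0295,0,0,0,32]]]'
python3 - <<'E'
from g import *
im,k=shot("side","d11");crop(im,270,180,120,120,5,"d11a");im,k=shot("wrist","w11")
E
```

```text
t: 15.62
eef_pos: [532.1, -46.2, 55.2]
eef_rot: [0.392, 3.116, -0.005]
contact_force: [1.8, 1.9, -0.2]
grip_width: 0.323
```

View pics/d11a.png

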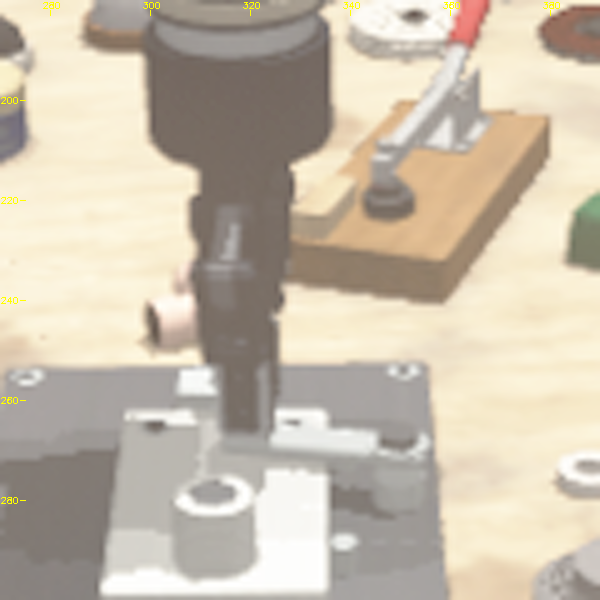

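View pics/w11.png

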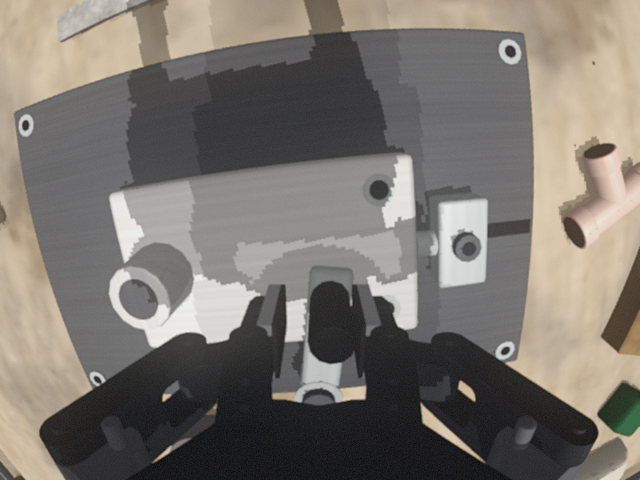

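```bash
python3 -m creep '[[[-0.001,-0.003,0,0,0,2],[-0.001,-0.006,0,0,0,4],[-0.0015,-0.009,0,0,0,5],[-0.002,-0.012,0,0,0,5],[-0.002,-0.014,0,0,0,5]]]'
python3 -m creep '[[[0,-0.001,0,0,0,0],[0,-0.002,0,0,0,0],[0,-0.003,0,0,0,0],[0,-0.004,0,0,0,0],[0,-0.004,0,0,0,0]]]'
python3 - <<'E'
from g import *
im,k=shot("side","d12");crop(im,270,180,120,120,5,"d12a");im,k=shot("wrist","w12")
E
```

```text
t: 16.35
eef_pos: [528.9, -58.9, 54.8]
eef_rot: [-0.267, -3.129, -0.0]
contact_force: [-0.2, 12.2, 1.7]
grip_width: 0.326
t: 16.98
eef_pos: [528.8, -58.8, 54.7]
eef_rot: [-0.272, -3.127, -0.011]
contact_force: [1.4, 15.6, 1.3]
grip_width: 0.325
```

View pics/w12.png

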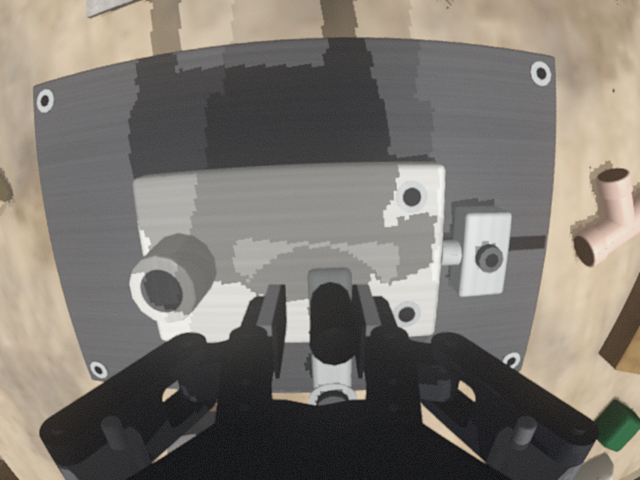

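The bar is hard against its stop: 15.6 N, and the TCP is no longer moving. I'll open, lift, and check.

```bash
python3 -m creep '[[[0,0.004,0,0,0,0],[0,0.004,0,0,0,0],[0,0.004,0,0,0,0],[0,0.004,0,0,0,0],[0,0.004,0,0,0,0]]]' 0.2
python3 -m creep '[[[0,0,0.03,0,0,0],[0,0,0.06,0,0,0],[0,0,0.09,0,0,0],[0,-0.01,0.12,0,0,0],[0,-0.02,0.14,0,0,0]]]'
python3 -m creep '[[[0.02,-0.01,0.01,0,0,0],[0.04,-0.01,0.02,0,0,0],[0.06,-0.01,0.02,0,0,0],[0.06,-0.01,0.02,0,0,0],[0.06,-0.01,0.02,0,0,0]]]'
python3 - <<'E'
from g import *
im,k=shot("side","d13");crop(im,250,200,140,140,4,"d13a");im,k=shot("wrist","w13");im,k=shot("scene","s13");crop(im,260,150,195,140,4,"s13a")
E
```

```text
t: 17.7
eef_pos: [528.9, -55.2, 54.7]
eef_rot: [-0.273, -3.127, -0.01]
contact_force: [-0.7, -0.8, -0.4]
grip_width: 0.594
t: 18.32
eef_pos: [529.5, -75.7, 196.4]
eef_rot: [-0.273, -3.13, -0.01]
contact_force: [0.5, -0.4, -0.9]
grip_width: 0.601
t: 18.95
eef_pos: [588.5, -85.6, 215.8]
eef_rot: [-0.273, -3.128, -0.01]
contact_force: [-0.5, -0.2, -0.7]
grip_width: 0.603
```

View pics/w13.png

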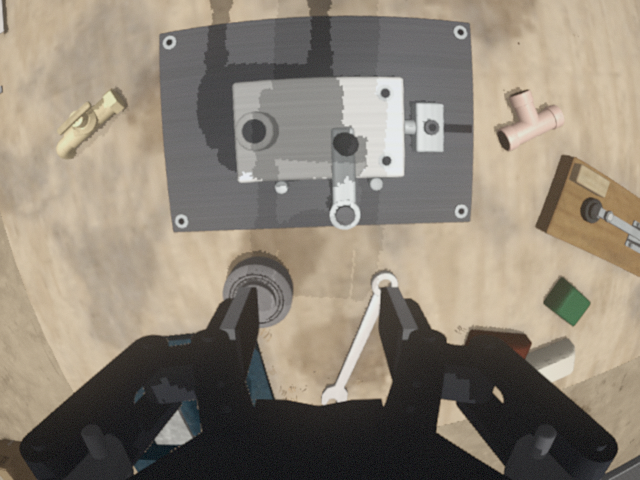

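View pics/s13a.png

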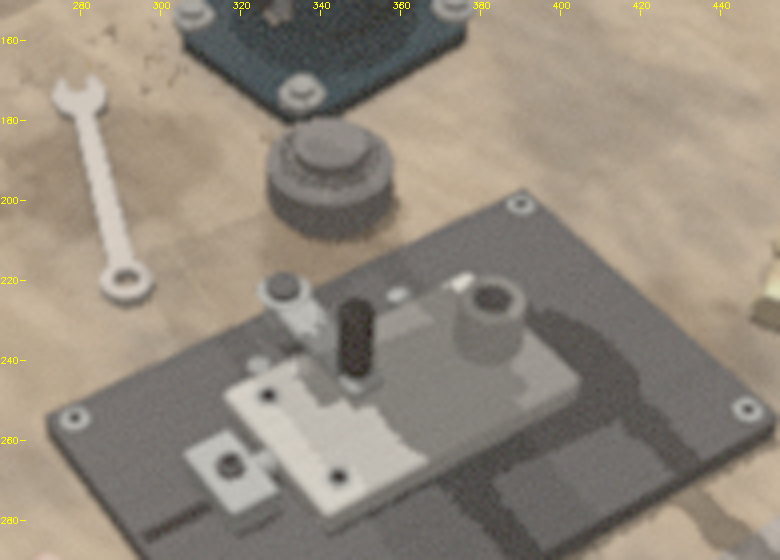

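View pics/d13a.png

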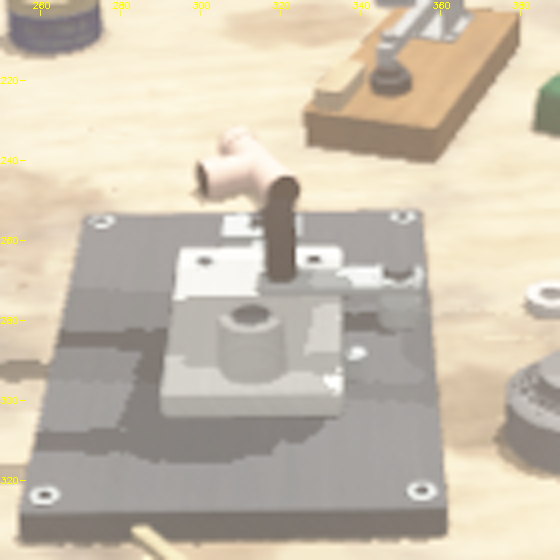

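Run:
```python
from g import *
im,W=load("w13")
crop(im,220,60,240,180,3,"w13a")
P=jig(onz(W,(345,214),52)); Q=jig(onz(W,(345.5,143.5),87)); print(P,Q,np.arctan2(Q[1]-P[1],P[0]-Q[0]))
for n,z,p in [('dl',32,(376.5,184)),('dr',32,(281,188)),('edge l',34,(395,177.5)),('edge l2',34,(376,178)),('edge r',34,(281,180.5)),('edge r2',34,(250,181))]: print(n,jig(onz(W,p,z)))
```

```text
[81.3 19.7] [20.5 18.6] -0.018090131655682594
dl [59.3 50. ]
dr [ 60.2 -35.3]
edge l [53.4 66.5]
edge l2 [53.6 49.2]
edge r [ 53.2 -34.8]
edge r2 [ 52.3 -62.5]
```

View pics/w13a.png

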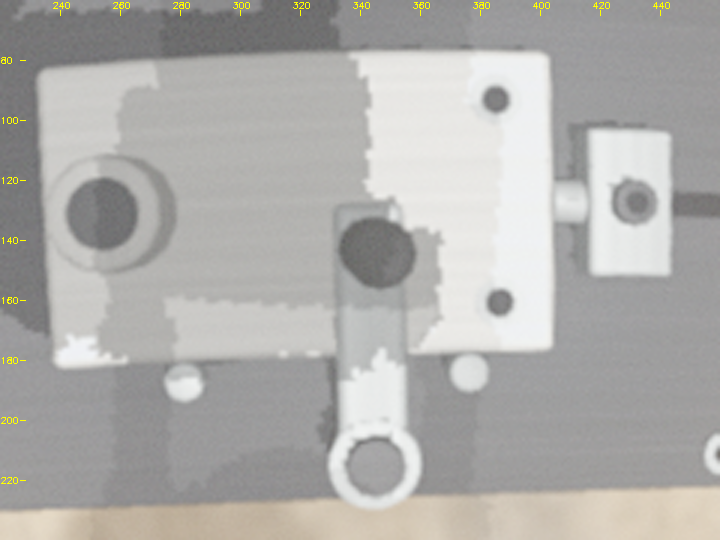

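The bar angle reads about 0 (-0.02 rad). Both dowels and the nose still touch the plate to within about 1 mm, and the gripper is clear. I'm handing the job in.

```bash
python3 -c "
from workcell import ticket; print(ticket.finish_job())"
```

```text
the job is handed in; nothing more can be done
None
```

The plate is seated and the hold-down bar is across it. I handed the job in at about 19 s of the 72 s allowed; no verdict is reported.

**What I did**
- **Plate:** I gripped it by the boss, slid it along the bed with a small turn, and pressed it against the nose and both dowels. The contact force in the last press was about 22 N towards the stop and 11 N towards the dowels, and the tool stopped moving. Then I let go.
- **Bar:** I put the gripper loosely round the upright post and swung it through its arc until it stopped at about 16 N. Then I opened the gripper and lifted clear.

**Last checks**
- **Bar angle:** −0.02 rad from the final wrist view.
- **Dowels:** the plate's edge came out 5.7 to 7.0 mm from the dowel centres, against 6 mm for contact. That is within the roughly 1 mm I can measure.
- **End stop:** no visible gap at the nose in the wrist picture. I judged this from the picture and the earlier contact force, because the absolute readings (nose at about 73 mm, plate end at about 74.5 mm) disagree by about 1.5 mm.
- **Bystanders:** the tap, tee and can look undisturbed in the final pictures. I did not re-measure them, and most of the file is out of frame in the last views.

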